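Find the pushbutton that still snaps and put its channel in service

TASK

Of the four pushbuttons on the control box only one still has its snap: press the caps gently, never with more than 20 N, and feel which one breaks over on the way down; the others are worn and stay soft to the stop. Once you have pressed the sound one past its snap, push the slide tab in front of it fully over, away from you, to put that channel in service. Leave the other tabs as they are, and do not push the things round the box about.

Things in the scene. Friction and masses are not known exactly. Their poses are not given: they have to be found in the camera images.
- box: Control box fixed to the bench: flat grey steel box, 100 (x) x 240 (y) mm, top 45 mm above the bench. Four channels in a row along its y axis, at y = +82.5, +27.5, -27.5, -82.5 mm for numbers 0 to 3: each has a pushbutton at x = +18 mm and, on the robot's side of it, a slide tab. Origin: on the bench under its middle; x away from the robot, z up.
- cap_0: Grey push cap of button 0, 26 mm diameter. Origin: centre of its flat top, 65 mm above the bench at rest. Travels about 8 mm down to a firm stop, springs back. Moving it takes 4 N at first. Sound: force climbs to 8 to 10 N some 3 to 4 mm down, then breaks over and falls by 3 to 4 N by 6 mm. Worn: force only grows evenly, to 6 to 8 N near the stop, no fall. All four look alike.
- cap_1: Grey push cap of button 1, 26 mm diameter. Origin: centre of its flat top, 65 mm above the bench at rest. Travels about 8 mm down to a firm stop, springs back. Moving it takes 4 N at first. Sound: force climbs to 8 to 10 N some 3 to 4 mm down, then breaks over and falls by 3 to 4 N by 6 mm. Worn: force only grows evenly, to 6 to 8 N near the stop, no fall. All four look alike.
- cap_2: Grey push cap of button 2, 26 mm diameter. Origin: centre of its flat top, 65 mm above the bench at rest. Travels about 8 mm down to a firm stop, springs back. Moving it takes 4 N at first. Sound: force climbs to 8 to 10 N some 3 to 4 mm down, then breaks over and falls by 3 to 4 N by 6 mm. Worn: force only grows evenly, to 6 to 8 N near the stop, no fall. All four look alike.
- cap_3: Grey push cap of button 3, 26 mm diameter. Origin: centre of its flat top, 65 mm above the bench at rest. Travels about 8 mm down to a firm stop, springs back. Moving it takes 4 N at first. Sound: force climbs to 8 to 10 N some 3 to 4 mm down, then breaks over and falls by 3 to 4 N by 6 mm. Worn: force only grows evenly, to 6 to 8 N near the stop, no fall. All four look alike.
- collar_0: Steel collar ring round cap 0, fixed on the lid, 36 mm diameter, 8 mm high; the cap stands 12 mm above it at rest. Origin: on the bench under the button's axis. Inside the box the sound button's snap spring bears on its collar with a steady load, which cannot be seen or felt.
- collar_1: Steel collar ring round cap 1, fixed on the lid, 36 mm diameter, 8 mm high; the cap stands 12 mm above it at rest. Origin: on the bench under the button's axis. Inside the box the sound button's snap spring bears on its collar with a steady load, which cannot be seen or felt.
- collar_2: Steel collar ring round cap 2, fixed on the lid, 36 mm diameter, 8 mm high; the cap stands 12 mm above it at rest. Origin: on the bench under the button's axis. Inside the box the sound button's snap spring bears on its collar with a steady load, which cannot be seen or felt.
- collar_3: Steel collar ring round cap 3, fixed on the lid, 36 mm diameter, 8 mm high; the cap stands 12 mm above it at rest. Origin: on the bench under the button's axis. Inside the box the sound button's snap spring bears on its collar with a steady load, which cannot be seen or felt.
- tab_0 (a point): Middle of the top of the black slide tab of channel 0: an upright block 8 mm along x, 16 mm along y, its top 12.5 mm above the lid, on an 18 x 12 mm foot 3.5 mm high. Slides along the box's +x, away from the robot, from box x = -41 mm (tabs start within 3 mm of it: out of service) 20 mm to a stop at -21 mm (in service); takes about 2 N, stays where left.
- tab_1 (a point): Middle of the top of the black slide tab of channel 1: an upright block 8 mm along x, 16 mm along y, its top 12.5 mm above the lid, on an 18 x 12 mm foot 3.5 mm high. Slides along the box's +x, away from the robot, from box x = -41 mm (tabs start within 3 mm of it: out of service) 20 mm to a stop at -21 mm (in service); takes about 2 N, stays where left.
- tab_2 (a point): Middle of the top of the black slide tab of channel 2: an upright block 8 mm along x, 16 mm along y, its top 12.5 mm above the lid, on an 18 x 12 mm foot 3.5 mm high. Slides along the box's +x, away from the robot, from box x = -41 mm (tabs start within 3 mm of it: out of service) 20 mm to a stop at -21 mm (in service); takes about 2 N, stays where left.
- tab_3 (a point): Middle of the top of the black slide tab of channel 3: an upright block 8 mm along x, 16 mm along y, its top 12.5 mm above the lid, on an 18 x 12 mm foot 3.5 mm high. Slides along the box's +x, away from the robot, from box x = -41 mm (tabs start within 3 mm of it: out of service) 20 mm to a stop at -21 mm (in service); takes about 2 N, stays where left.
- bolt_m16: Hexagon bolt standing on its head, 28 mm across, 60 mm high, to the left of the box. Bystander, loose; origin: underside centre.
- nut_m16: Hexagon nut, 25 mm across, 13 mm high, to the left of the box. Bystander, loose; origin: underside centre.
- flat_coupon_1: Flat steel sample, 20 x 55 x 12 mm, to the right of the box. Bystander, loose; origin: underside centre.
- rebar_coupon: Ribbed steel bar sample, 85 mm long, 17 mm high, behind the box. Bystander, loose; origin: underside centre.
- flat_coupon_0: Flat steel sample, 24 x 70 x 10 mm, behind the box. Bystander, loose; origin: underside centre.
- ref_block_1: Round steel block, 60 mm across, 16 mm high, to the right of the box. Bystander, loose; origin: underside centre.

How it is judged:
On the way, in this order (a step that is already met when the one before it is completed fails the run):
1. the cap of the sound button is pressed past its breakover (at least 4 mm down); the judge knows the sound button by its spring's load on the collar (((z of cap_0 in the frame of box below 0.061 m and contact force between collar_0 and anything else above 1 N) or (z of cap_1 in the frame of box below 0.061 m and contact force between collar_1 and anything else above 1 N) or (z of cap_2 in the frame of box below 0.061 m and contact force between collar_2 and anything else above 1 N) or (z of cap_3 in the frame of box below 0.061 m and contact force between collar_3 and anything else above 1 N))), for 0.04 s.
2. after that, the slide tab of the sound button is pushed over by more than 10 mm (((x of tab_0 in the frame of box above -0.031 m and contact force between collar_0 and anything else above 1 N) or (x of tab_1 in the frame of box above -0.031 m and contact force between collar_1 and anything else above 1 N) or (x of tab_2 in the frame of box above -0.031 m and contact force between collar_2 and anything else above 1 N) or (x of tab_3 in the frame of box above -0.031 m and contact force between collar_3 and anything else above 1 N))), for 0.04 s.
At the end, for the whole second after the job is handed in: The slide tab of the sound button is at its far stop (within 2 mm), the other three tabs are still on the robot's side (less than 6 mm of travel), and all caps have sprung back up (within 1.5 mm) (((x of tab_0 in the frame of box above -0.023 m and contact force between collar_0 and anything else above 1 N) or (x of tab_0 in the frame of box below -0.035 m and not (contact force between collar_0 and anything else above 1 N))) and ((x of tab_1 in the frame of box above -0.023 m and contact force between collar_1 and anything else above 1 N) or (x of tab_1 in the frame of box below -0.035 m and not (contact force between collar_1 and anything else above 1 N))) and ((x of tab_2 in the frame of box above -0.023 m and contact force between collar_2 and anything else above 1 N) or (x of tab_2 in the frame of box below -0.035 m and not (contact force between collar_2 and anything else above 1 N))) and ((x of tab_3 in the frame of box above -0.023 m and contact force between collar_3 and anything else above 1 N) or (x of tab_3 in the frame of box below -0.035 m and not (contact force between collar_3 and anything else above 1 N))) and z of each of cap_0, cap_1, cap_2, cap_3 in the frame of box above 0.0635 m); the robot touches nothing.
It fails at once if a cap is loaded by the robot with more than 20 N (contact force between any of cap_0, cap_1, cap_2, cap_3 and the fingers above 20 N or contact force between any of cap_0, cap_1, cap_2, cap_3 and the arm above 20 N).
It fails at once if the tab of a worn button is pushed over by more than 8 mm ((x of tab_0 in the frame of box above -0.033 m and not (contact force between collar_0 and anything else above 1 N)) or (x of tab_1 in the frame of box above -0.033 m and not (contact force between collar_1 and anything else above 1 N)) or (x of tab_2 in the frame of box above -0.033 m and not (contact force between collar_2 and anything else above 1 N)) or (x of tab_3 in the frame of box above -0.033 m and not (contact force between collar_3 and anything else above 1 N))).
It fails at once if another thing on the bench is pushed more than 20 mm (distance of any of bolt_m16, nut_m16, flat_coupon_1, rebar_coupon, flat_coupon_0, ref_block_1 from where it was at the start of the episode above 0.02 m).
It also fails if it takes over 72 s, if anything falls off the work surface, if the arm or the gripper's body presses on something with over 40 N, if the wrist force passes 120 N, or if a joint passes its speed limit or range.

ROBOT

A 6-joint arm with a two-finger parallel gripper is mounted at the origin on a cart in front of the work surface, level with it; the furniture and walls round the work are solid. World frame = base frame: x ahead of the robot, y to its left, z up, the work surface at z = 0. Lengths are in m, angles in rad, forces in N, time in s.
With the tool pointing down it reaches from about 0.35 to 1 m from the base axis. Payload 7.1 kg.
Tool frame: the origin (TCP) lies at the very end of the fingers, on their centre line; the grasp point (between the pads) lies ctrl.hold_point_z behind it (ctrl.hold_point_z is the distance from the TCP to the grasp point, in m); z points along the fingers, y is the direction in which the jaws open and shut (so a half turn about z gives the same grasp; the last joint's range is limited). The gripper opens to 85 mm and grips with 20 to 120 N. Pads are 22 mm wide; open, the fingers measure 114 mm over their backs; the gripper's body (76 mm by 85 mm) begins 54 mm behind the grasp point. The pads swing forward as they close: fully open they stand 13 mm farther back than shut.
Start: joints at [-1.124, 0.423, 1.63, -0, 1.089, -0.019], TCP at [0.281, -0.558, 0.231] pointing down, gripper open.
Joint ranges: [-3, 3], [-0.9, 2.11], [0.09, 2.58], [-1.31, 4.45], [0.11, 2.69], [-2.54, 2.54]. Speed limits (rad/s): [2.39, 2.39, 3.01, 3.14, 3.14, 3.14].

INTERFACE

Orientations are given as a 3x3 rotation matrix whose columns are the frame's x, y, z axes.
In Python, from plant import ctrl gives the robot as it stands.
- The arm moves only by the tool jog_arm, never from a script. Its argument "rows" is a list of rows, each a list of 6 numbers: the shift along the tool's x, y, z in m, then the turn, a rotation vector about the tool's x, y, z in rad. In form: [[dx, dy, dz, ax, ay, az], ...]. A call has 1 to 10 rows; each row is the pose to reach, as a shift and turn from the pose commanded when the call began, along the tool's axes at that moment; what a row does not reach only later rows make up. A row lasts 1/12 s, in which the tool goes at most 41.7 mm and 7.16 degrees, less where a joint would pass 70% of its speed; a pose out of reach is approached as far as the arm can. A call with a gripper value outside its range is refused whole. "jaw" is the opening, from 0 (shut) to 1 (fully open), set as the call begins (left out, the last holds). The fingers move at their own pace and stop on an object; "force" is the grip in N (left out, the last holds). Time passes only in rows, so rows that repeat a pose let the fingers close. It gives the time, the measured TCP pose, the force and the opening at its end, in the units of the state.
- ctrl.sense(): the state, without advancing time (a new reading comes with each control period).
- ctrl.read_camera(name): name is "scene" or "top" or "wrist"; returns a dict with "pixels" (400x640x3 uint8, blue, green, red), "vertical_fov" (degrees; the focal length in pixels is half the picture's height over the tangent of half this angle, whatever the lens; pixels are square), "cx", "cy" (the principal point, pixels), "pose" (4x4, takes a point from camera to world coordinates). Camera axes: x right, y down, z forward; pixel columns grow to the right and rows downward; lengths in m; the calibration is good to about 2 mm. A picture is of the moment at which its call begins. There is no depth.
- ctrl.hand_in(): hands the job in, once; it reports no verdict.
The state is a dict: "time_s": time; "q": joint angles; "qd": joint speeds; "effort": joint torques, N m; "position": TCP position; "ee_rot": TCP orientation; "force": force on the tool from outside, world axes, zero at the start; "torque": the same for the moment, N m; "finger_gap": finger opening in m.
Only numpy, scipy, OpenCV 4.12 (cv2) and the standard library are available. Lean on these libraries where they do the work, as an engineer would, in place of code of your own. Each camera call takes 0.05 s, during which the arm holds its last target. There are 200 camera calls.

## Working session

There is one attempt and no reset: what is moved stays moved. The work goes in short steps, Python scripts to look and compute and a tool call to move; the robot and the scene stay as the last step left them, time stands still between calls to the robot, and variables do not carry over. Pictures are saved under pics/ and viewed, on a budget of 10 in all, crops included, one or two more only if the job needs it, and the job is handed in when it is done.

Besides the shell and the picture viewer there is one more tool, called after ">>>" by a JSON object that holds its "op" and its "data", one argument or row to a line. jog_arm: Moves the arm, as the interface text tells. Its arguments: {"type":"object","properties":{"rows":{"type":"array"},"jaw":{"type":"number"},"force":{"type":"number"}},"required":["rows"]}

```bash
mkdir -p pics; ls; cat > h.py <<'E'
import numpy as np,cv2
from plant import ctrl
def cam(n,f=None):
    c=ctrl.read_camera(n)
    if f: cv2.imwrite('pics/'+f,c['pixels'])
    return c
def fl(c): return c['pixels'].shape[0]/2/np.tan(np.radians(c['vertical_fov'])/2)
def ray(c,u,v):
    P=np.array(c['pose']);d=P[:3,:3]@np.array([(u-c['cx'])/fl(c),(v-c['cy'])/fl(c),1]);return P[:3,3],d
def atz(c,u,v,z):
    o,d=ray(c,u,v);return o+d*(z-o[2])/d[2]
def proj(c,p):
    P=np.array(c['pose']);q=P[:3,:3].T@(np.array(p)-P[:3,3]);return q[:2]/q[2]*fl(c)+[c['cx'],c['cy']]
E
python3 - <<'E'
from h import *
s=ctrl.sense()
for k in s: print(k,np.round(s[k],4).tolist())
print(ctrl.hold_point_z)
for n in ['scene','top']:
    c=cam(n,n+'0.png');print(n,c['vertical_fov'],c['cx'],c['cy'],np.round(c['pose'],4).tolist())
E
```

```text
pics
time_s 0.0
q [-1.124, 0.4239, 1.6307, -0.0, 1.0886, -0.019]
qd [-0.0009, 0.0017, -0.0001, 0.0003, 0.0005, -0.0014]
effort [0.0009, -55.7378, -28.1746, 0.0001, 0.0072, -0.0]
position [0.2805, -0.5579, 0.2305]
ee_rot [[0.8935, 0.4491, -0.0007], [0.4491, -0.8935, 0.0014], [0.0, -0.0016, -1.0]]
force [-0.0564, -0.4902, -1.0349]
torque [0.0192, -0.0142, 0.0049]
finger_gap 0.0852
0.0187
scene 49.525057377305075 308.3163927420355 200.27232910429038 [[-0.8338, -0.4058, 0.3742, 0.1852], [-0.5517, 0.5917, -0.5877, 0.4686], [0.0171, -0.6966, -0.7173, 0.886], [0.0, 0.0, 0.0, 1.0]]
top 42.73224560440502 319.39833211794905 202.98990221204912 [[-0.02, -0.9923, 0.1225, 0.4449], [-0.9998, 0.0203, 0.0009, -0.163], [-0.0034, -0.1224, -0.9925, 1.3424], [0.0, 0.0, 0.0, 1.0]]
```

View pics/top0.png

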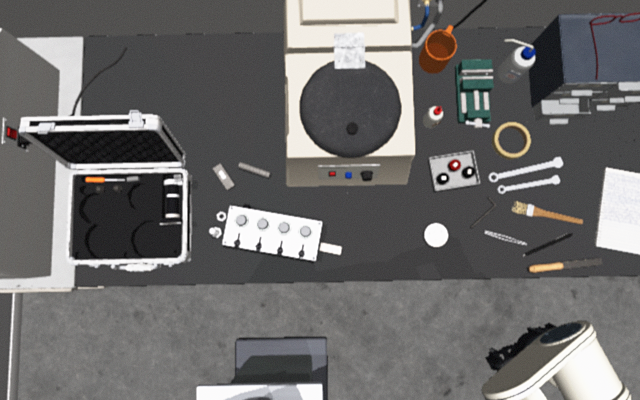

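View pics/scene0.png

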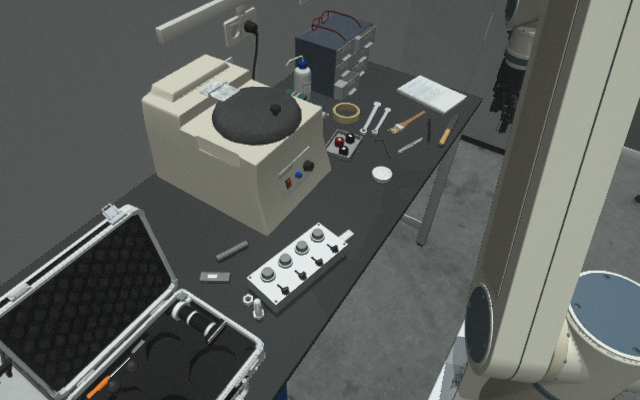

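Top view: caps at about (241,220), (263,224), (284,227) and (305,231), with the box corners around (228,206) to (322,262). The bolt and nut are at about (215,232) and (221,215), and the flat coupon lies to the right at (331,249). In the scene view the caps are at (268,274), (285,260), (302,247) and (318,235).

```bash
python3 - <<'E'
from h import *
t=cam('top');s=cam('scene')
T=[(241,220),(263,224),(284,227),(305,231)];S=[(268,274),(285,260),(302,247),(318,235)]
A=[]
for a,b in zip(T,S):
    o1,d1=ray(t,*a);o2,d2=ray(s,*b)
    k=np.linalg.lstsq(np.c_[d1,-d2],o2-o1,rcond=None)[0]
    print(np.round([o1+d1*k[0],o2+d2*k[1]],4).tolist(),np.round(atz(t,*a,.065),4),np.round(atz(s,*b,.065),4))
    A.append(atz(t,*a,.065))
w=cam('wrist','w0.png');p=ctrl.sense()
R=np.array(p['ee_rot']);P=np.array(w['pose'])
print('cam in tool',np.round(R.T@(P[:3,3]-p['position']),4),np.round(R.T@P[:3,:3],3).tolist(),w['vertical_fov'])
d=A[0]-A[3];print('yaw',np.arctan2(-d[0],d[1]),np.mean(A,0))
E
```

```text
[[0.5643, 0.037, 0.0566], [0.5643, 0.0369, 0.0566]] [0.5635 0.0357 0.065 ] [0.5604 0.0413 0.065 ]
[[0.5531, -0.0184, 0.0556], [0.5554, -0.0172, 0.0559]] [ 0.5524 -0.0195  0.065 ] [ 0.5514 -0.0119  0.065 ]
[[0.5445, -0.0714, 0.0561], [0.5439, -0.0716, 0.056]] [ 0.5438 -0.072   0.065 ] [ 0.5401 -0.0658  0.065 ]
[[0.5333, -0.1242, 0.0565], [0.532, -0.1247, 0.0564]] [ 0.5327 -0.1244  0.065 ] [ 0.5284 -0.1186  0.065 ]
cam in tool [ 0.0664  0.0006 -0.1426] [[0.001, -0.965, -0.261], [1.0, 0.001, -0.0], [0.0, -0.261, 0.965]] 62.23995487503123
yaw -0.19044847528913356 [ 0.5480797 -0.045071   0.065    ]
```

>>> {"op": "jog_arm", "data": {
  "rows": [
    [0.465,-0.368,0,0,0,-0.914],
    [0.465,-0.368,0,0,0,-0.914],
    [0.465,-0.368,0,0,0,-0.914],
    [0.465,-0.368,0,0,0,-0.914],
    [0.465,-0.368,0,0,0,-0.914],
    [0.465,-0.368,0,0,0,-0.914],
    [0.465,-0.368,0,0,0,-0.914],
    [0.465,-0.368,0,0,0,-0.914],
    [0.465,-0.368,0,0,0,-0.914],
    [0.465,-0.368,0,0,0,-0.914]
  ],
  "jaw": 0,
  "force": 40
}}

```text
time_s: 1.08
position: [0.457, -0.1787, 0.2315]
ee_rot: [[0.19, 0.982, 0.0], [0.982, -0.19, -0.0], [-0.0, 0.0, -1.0]]
force: [1.5, -0.0, 0.2]
finger_gap: 0.0003
```

>>> {"op": "jog_arm", "data": {
  "rows": [
    [0.165,0.04,0,0,0,0],
    [0.165,0.04,0,0,0,0],
    [0.165,0.04,0,0,0,0],
    [0.165,0.04,0,0,0,0],
    [0.165,0.04,0,0,0,0],
    [0.165,0.04,0,0,0,0],
    [0.165,0.04,0,0,0,0]
  ]
}}

```text
time_s: 1.67
position: [0.5267, -0.0261, 0.231]
ee_rot: [[0.188, 0.982, -0.001], [0.982, -0.188, -0.0], [-0.0, -0.001, -1.0]]
force: [0.3, 0.7, -0.1]
finger_gap: 0.0001
```

```bash
python3 - <<'E'
from h import *
p=ctrl.sense();print(p['position'],p['force'])
w=cam('wrist','w1.png');np.save('w1.npy',w,allow_pickle=True)
E
```

```text
[ 0.52673095 -0.02610419  0.23104814] [ 0.31053638  0.70133122 -0.07753795]
```

View pics/w1.png

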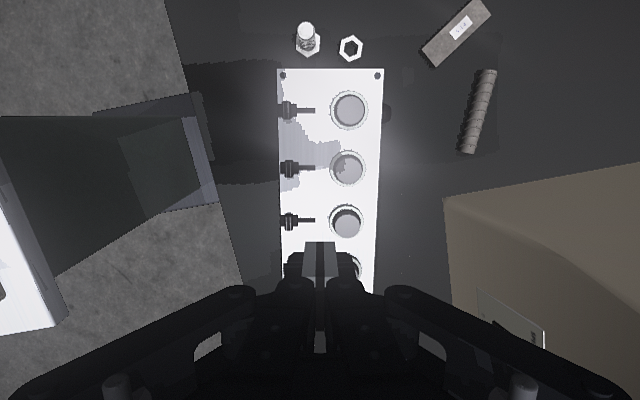

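Wrist view: caps 0–2 at (349,109), (347,168) and (345,222), tabs 0–2 at (289,110), (289,169) and (289,222), and the fingertip at (320,245). The box is nearly aligned with the image, and the bolt at (307,38) and nut at (350,47) stand off its +y end.

```bash
python3 - <<'E'
from h import *
w=np.load('w1.npy',allow_pickle=True).item();p=ctrl.sense();R=np.array(p['ee_rot'])
g=cv2.cvtColor(w['pixels'],cv2.COLOR_BGR2GRAY)
caps=[]
for u,v in [(349,109),(347,168),(345,222)]:
    a=atz(w,u,v,.065);caps.append(a);print('cap',np.round(a,4),np.round(R.T@(a-p['position']),4))
for u,v in [(289,110),(289,169),(289,222)]:
    a=atz(w,u,v,.0575);print('tab',np.round(a,4),np.round(R.T@(a-p['position']),4))
for u,v in [(278,69),(382,69)]: print('corner',np.round(atz(w,u,v,.045),4))
d=caps[0]-caps[2];print('spacing',np.linalg.norm(d)/2,'yaw',np.arctan2(-d[0],d[1]))
# height check: same caps, top view
t=cam('top')
for a,q in zip(((241,220),(263,224),(284,227)),[(349,109),(347,168),(345,222)]):
    o1,d1=ray(t,*a);o2,d2=ray(w,*q);k=np.linalg.lstsq(np.c_[d1,-d2],o2-o1,rcond=None)[0];print('tri',np.round([o1+d1*k[0],o2+d2*k[1]],4).tolist())
E
```

```text
cap [0.5663 0.0372 0.065 ] [0.0705 0.0271 0.166 ]
cap [ 0.5557 -0.015   0.065 ] [0.0172 0.0265 0.1661]
cap [ 0.5449 -0.0672  0.065 ] [-0.0361  0.0258  0.1661]
tab [0.5127 0.0466 0.0575] [ 0.0696 -0.0274  0.1736]
tab [ 0.5011 -0.0068  0.0575] [ 0.0149 -0.0286  0.1736]
tab [ 0.4898 -0.0592  0.0575] [-0.0387 -0.0298  0.1736]
corner [0.5093 0.0846 0.045 ]
corner [0.6039 0.0665 0.045 ]
spacing 0.05329546800706956 yaw -0.20258551537816655
tri [[0.5645, 0.0373, 0.0546], [0.5672, 0.0371, 0.0548]]
tri [[0.5538, -0.0176, 0.048], [0.5566, -0.0179, 0.0482]]
tri [[0.5447, -0.0712, 0.0532], [0.5451, -0.0712, 0.0532]]
```

>>> {"op": "jog_arm", "data": {
  "rows": [
    [0.036,0.014,0,0,0,0],
    [0.07,0.027,0,0,0,0],
    [0.07,0.027,0.04,0,0,0],
    [0.07,0.027,0.08,0,0,0],
    [0.07,0.027,0.115,0,0,0],
    [0.07,0.027,0.135,0,0,0],
    [0.07,0.027,0.135,0,0,0],
    [0.07,0.027,0.135,0,0,0]
  ]
}}

```text
time_s: 2.43
position: [0.5661, 0.036, 0.0957]
ee_rot: [[0.192, 0.981, -0.003], [0.981, -0.192, -0.0], [-0.001, -0.002, -1.0]]
force: [0.6, -0.4, 0.3]
finger_gap: -0.0003
```

```bash
python3 - <<'E'
from h import *
p=ctrl.sense();print(p['position'],p['force'],p['qd'])
w=cam('wrist','w2.png');np.save('w2.npy',w,allow_pickle=True)
E
```

```text
[0.56610289 0.03597932 0.09573015] [ 0.60077973 -0.4464342   0.31910657] [ 0.00728724 -0.04361625 -0.03283116  0.00110537  0.00403888  0.00272929]
```

View pics/w2.png

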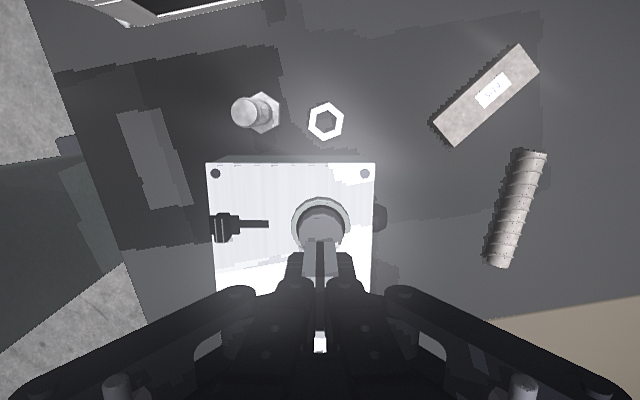

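Second view, from above cap 0: cap 0 centre at about (321,230), fingertip at (320,243), tab 0's block at (222,227), bolt at (255,112) and nut at (326,121).

```bash
python3 - <<'E'
from h import *
w=np.load('w2.npy',allow_pickle=True).item();w1=np.load('w1.npy',allow_pickle=True).item();p=ctrl.sense();R=np.array(p['ee_rot'])
print(p['position'])
for n,a,b in [('cap0',(321,230),(349,109)),('tab0',(222,227),(289,110)),('cornerR',(375,163),(382,69)),('cornerL',(206,163),(278,69))]:
    o1,d1=ray(w,*a);o2,d2=ray(w1,*b);k=np.linalg.lstsq(np.c_[d1,-d2],o2-o1,rcond=None)[0];m=(o1+d1*k[0]+o2+d2*k[1])/2
    print(n,np.round(m,4),'tool',np.round(R.T@(m-p['position']),4))
print(atz(w,321,230,.065), proj(w,p['position']), proj(w1,[.5267,-.0261,.231]))
E
```

```text
[0.5673851  0.03624691 0.0971388 ]
cap0 [0.5673 0.037  0.0587] tool [ 0.0007 -0.0002  0.0385]
tab0 [0.5116 0.0475 0.0545] tool [ 0.0003 -0.0569  0.0426]
cornerR [0.6052 0.0665 0.0429] tool [0.037  0.0313 0.0543]
cornerL [0.5089 0.0851 0.0448] tool [ 0.0368 -0.0667  0.0523]
[0.56822103 0.03897954 0.065     ] [320.4497436  259.36053036] [317.80160803 259.00560702]
```

>>> {"op": "jog_arm", "data": {
  "rows": [
    [0,0,0.009,0,0,0],
    [0,0,0.018,0,0,0],
    [0,0,0.026,0,0,0],
    [0,0,0.026,0,0,0],
    [0,0,0.026,0,0,0],
    [0,0,0.026,0,0,0],
    [0,0,0.026,0,0,0]
  ]
}}

```text
time_s: 3.07
position: [0.5672, 0.0375, 0.0706]
ee_rot: [[0.19, 0.982, 0.001], [0.982, -0.19, 0.0], [0.0, 0.001, -1.0]]
force: [0.2, 0.2, 0.2]
finger_gap: -0.0004
```

>>> {"op": "jog_arm", "data": {
  "rows": [
    [0,0,0.002,0,0,0],
    [0,0,0.002,0,0,0],
    [0,0,0.002,0,0,0],
    [0,0,0.002,0,0,0]
  ]
}}

```text
time_s: 3.4
position: [0.5669, 0.0374, 0.0684]
ee_rot: [[0.19, 0.982, 0.0], [0.982, -0.19, -0.0], [0.0, 0.0, -1.0]]
force: [0.3, 0.6, 0.1]
finger_gap: 0.0001
```

>>> {"op": "jog_arm", "data": {
  "rows": [
    [0,0,0.002,0,0,0],
    [0,0,0.002,0,0,0],
    [0,0,0.002,0,0,0],
    [0,0,0.002,0,0,0]
  ]
}}

```text
time_s: 3.73
position: [0.5669, 0.0374, 0.0663]
ee_rot: [[0.19, 0.982, -0.0], [0.982, -0.19, 0.0], [-0.0, -0.0, -1.0]]
force: [0.5, 0.0, -0.2]
finger_gap: 0.0001
```

>>> {"op": "jog_arm", "data": {
  "rows": [
    [0,0,0.001,0,0,0],
    [0,0,0.001,0,0,0],
    [0,0,0.001,0,0,0],
    [0,0,0.001,0,0,0]
  ]
}}

```text
time_s: 4.07
position: [0.5669, 0.0374, 0.0653]
ee_rot: [[0.19, 0.982, 0.0], [0.982, -0.19, -0.0], [-0.0, 0.0, -1.0]]
force: [-0.4, -0.0, -0.3]
finger_gap: -0.0001
```

>>> {"op": "jog_arm", "data": {
  "rows": [
    [0,0,0.001,0,0,0],
    [0,0,0.001,0,0,0],
    [0,0,0.001,0,0,0],
    [0,0,0.001,0,0,0]
  ]
}}

```text
time_s: 4.4
position: [0.567, 0.0374, 0.0646]
ee_rot: [[0.19, 0.982, 0.0], [0.982, -0.19, 0.0], [0.0, 0.0, -1.0]]
force: [-0.2, 0.8, 4.9]
finger_gap: -0.0002
```

>>> {"op": "jog_arm", "data": {
  "rows": [
    [0,0,0.001,0,0,0],
    [0,0,0.001,0,0,0],
    [0,0,0.001,0,0,0]
  ]
}}

```text
time_s: 4.65
position: [0.567, 0.0374, 0.0634]
ee_rot: [[0.19, 0.982, 0.0], [0.982, -0.19, -0.0], [0.0, 0.0, -1.0]]
force: [-0.6, 0.1, 3.9]
finger_gap: -0.0001
```

>>> {"op": "jog_arm", "data": {
  "rows": [
    [0,0,0.001,0,0,0],
    [0,0,0.001,0,0,0],
    [0,0,0.001,0,0,0]
  ]
}}

```text
time_s: 4.9
position: [0.567, 0.0374, 0.0624]
ee_rot: [[0.19, 0.982, 0.0], [0.982, -0.19, 0.0], [0.0, 0.0, -1.0]]
force: [0.0, -0.4, 4.8]
finger_gap: -0.0003
```

>>> {"op": "jog_arm", "data": {
  "rows": [
    [0,0,0.001,0,0,0],
    [0,0,0.001,0,0,0],
    [0,0,0.001,0,0,0]
  ]
}}

```text
time_s: 5.15
position: [0.567, 0.0374, 0.0614]
ee_rot: [[0.19, 0.982, 0.0], [0.982, -0.19, 0.0], [0.0, 0.0, -1.0]]
force: [-0.8, 0.2, 5.7]
finger_gap: 0.0001
```

>>> {"op": "jog_arm", "data": {
  "rows": [
    [0,0,0.001,0,0,0],
    [0,0,0.001,0,0,0],
    [0,0,0.001,0,0,0]
  ]
}}

```text
time_s: 5.4
position: [0.567, 0.0374, 0.0604]
ee_rot: [[0.19, 0.982, 0.0], [0.982, -0.19, 0.0], [0.0, 0.0, -1.0]]
force: [-0.8, -0.3, 5.2]
finger_gap: -0.0004
```

>>> {"op": "jog_arm", "data": {
  "rows": [
    [0,0,0.001,0,0,0],
    [0,0,0.001,0,0,0],
    [0,0,0.001,0,0,0]
  ]
}}

```text
time_s: 5.65
position: [0.567, 0.0374, 0.0595]
ee_rot: [[0.19, 0.982, 0.0], [0.982, -0.19, 0.0], [0.0, 0.0, -1.0]]
force: [-1.4, 1.9, 6.0]
finger_gap: -0.0002
```

>>> {"op": "jog_arm", "data": {
  "rows": [
    [0,0,-0.008,0,0,0],
    [0,0,-0.017,0,0,0],
    [-0.025,0,-0.017,0,0,0],
    [-0.055,0,-0.017,0,0,0],
    [-0.055,0,-0.017,0,0,0],
    [-0.055,0,-0.017,0,0,0],
    [-0.055,0,-0.012,0,0,0],
    [-0.055,0,-0.007,0,0,0],
    [-0.055,0,-0.007,0,0,0],
    [-0.055,0,-0.007,0,0,0]
  ]
}}

```text
time_s: 6.48
position: [0.5561, -0.0159, 0.0657]
ee_rot: [[0.189, 0.982, -0.001], [0.982, -0.189, 0.0], [-0.0, -0.001, -1.0]]
force: [0.4, -0.2, -0.6]
finger_gap: 0.0002
```

>>> {"op": "jog_arm", "data": {
  "rows": [
    [0,0,0.001,0,0,0],
    [0,0,0.002,0,0,0],
    [0,0,0.002,0,0,0],
    [0,0,0.002,0,0,0]
  ]
}}

```text
time_s: 6.82
position: [0.5565, -0.0162, 0.0646]
ee_rot: [[0.19, 0.982, 0.0], [0.982, -0.19, 0.0], [0.0, 0.0, -1.0]]
force: [-1.2, 3.6, 4.3]
finger_gap: -0.0002
```

>>> {"op": "jog_arm", "data": {
  "rows": [
    [0,0,0.001,0,0,0],
    [0,0,0.001,0,0,0],
    [0,0,0.001,0,0,0]
  ]
}}

```text
time_s: 7.07
position: [0.5566, -0.0162, 0.0637]
ee_rot: [[0.19, 0.982, 0.0], [0.982, -0.19, 0.001], [0.001, 0.0, -1.0]]
force: [-1.3, 3.9, 4.7]
finger_gap: 0.0003
```

>>> {"op": "jog_arm", "data": {
  "rows": [
    [0,0,0.001,0,0,0],
    [0,0,0.001,0,0,0],
    [0,0,0.001,0,0,0]
  ]
}}

```text
time_s: 7.32
position: [0.5566, -0.0162, 0.0628]
ee_rot: [[0.19, 0.982, 0.0], [0.982, -0.19, 0.001], [0.001, 0.0, -1.0]]
force: [-1.8, 4.5, 7.8]
finger_gap: -0.0002
```

>>> {"op": "jog_arm", "data": {
  "rows": [
    [0,0,0.001,0,0,0],
    [0,0,0.001,0,0,0],
    [0,0,0.001,0,0,0]
  ]
}}

```text
time_s: 7.57
position: [0.5566, -0.0162, 0.0619]
ee_rot: [[0.19, 0.982, 0.0], [0.982, -0.19, 0.001], [0.001, 0.0, -1.0]]
force: [-1.8, 3.8, 7.7]
finger_gap: -0.0001
```

>>> {"op": "jog_arm", "data": {
  "rows": [
    [0,0,0.001,0,0,0],
    [0,0,0.001,0,0,0],
    [0,0,0.001,0,0,0]
  ]
}}

```text
time_s: 7.82
position: [0.5566, -0.0162, 0.0608]
ee_rot: [[0.19, 0.982, 0.0], [0.982, -0.19, 0.001], [0.001, 0.0, -1.0]]
force: [-2.0, 4.5, 6.7]
finger_gap: -0.0002
```

>>> {"op": "jog_arm", "data": {
  "rows": [
    [0,0,0.001,0,0,0],
    [0,0,0.001,0,0,0],
    [0,0,0.001,0,0,0]
  ]
}}

```text
time_s: 8.07
position: [0.5566, -0.0162, 0.0597]
ee_rot: [[0.19, 0.982, 0.0], [0.982, -0.19, 0.0], [0.001, 0.0, -1.0]]
force: [-1.3, 4.2, 5.7]
finger_gap: 0.0002
```

Cap 1 seems to break over: about 8 N, then falling. I'll press a little deeper, then check caps 2 and 3 for comparison.

>>> {"op": "jog_arm", "data": {
  "rows": [
    [0,0,0.001,0,0,0],
    [0,0,0.001,0,0,0],
    [0,0,0.001,0,0,0]
  ]
}}

```text
time_s: 8.32
position: [0.5566, -0.0164, 0.0585]
ee_rot: [[0.19, 0.982, 0.0], [0.982, -0.19, 0.0], [0.0, 0.0, -1.0]]
force: [-0.9, 4.0, 4.5]
finger_gap: 0.0002
```

>>> {"op": "jog_arm", "data": {
  "rows": [
    [0,0,-0.009,0,0,0],
    [0,0,-0.018,0,0,0],
    [-0.025,0,-0.018,0,0,0],
    [-0.055,0,-0.018,0,0,0],
    [-0.055,0,-0.018,0,0,0],
    [-0.055,0,-0.018,0,0,0],
    [-0.055,0,-0.018,0,0,0],
    [-0.055,0,-0.012,0,0,0],
    [-0.055,0,-0.008,0,0,0],
    [-0.055,0,-0.008,0,0,0]
  ]
}}

```text
time_s: 9.15
position: [0.5454, -0.0698, 0.0653]
ee_rot: [[0.189, 0.982, -0.002], [0.982, -0.189, 0.0], [-0.0, -0.002, -1.0]]
force: [0.1, 0.5, 0.3]
finger_gap: -0.0001
```

>>> {"op": "jog_arm", "data": {
  "rows": [
    [0,0,0,0,0,0],
    [0,0,0.001,0,0,0],
    [0,0,0.002,0,0,0],
    [0,0,0.002,0,0,0],
    [0,0,0.002,0,0,0]
  ]
}}

```text
time_s: 9.57
position: [0.5461, -0.0703, 0.0645]
ee_rot: [[0.19, 0.982, 0.0], [0.982, -0.19, 0.0], [0.0, 0.0, -1.0]]
force: [-1.1, 2.5, 4.4]
finger_gap: -0.0003
```

>>> {"op": "jog_arm", "data": {
  "rows": [
    [0,0,0.001,0,0,0],
    [0,0,0.001,0,0,0],
    [0,0,0.001,0,0,0]
  ]
}}

```text
time_s: 9.82
position: [0.5461, -0.0705, 0.0635]
ee_rot: [[0.19, 0.982, 0.0], [0.982, -0.19, 0.0], [0.0, 0.0, -1.0]]
force: [0.5, 2.8, 3.8]
finger_gap: 0.0002
```

>>> {"op": "jog_arm", "data": {
  "rows": [
    [0,0,0.001,0,0,0],
    [0,0,0.001,0,0,0],
    [0,0,0.001,0,0,0]
  ]
}}

```text
time_s: 10.07
position: [0.5461, -0.0706, 0.0624]
ee_rot: [[0.19, 0.982, 0.0], [0.982, -0.19, 0.0], [0.0, 0.0, -1.0]]
force: [-0.3, 3.5, 4.4]
finger_gap: 0.0004
```

>>> {"op": "jog_arm", "data": {
  "rows": [
    [0,0,0.001,0,0,0],
    [0,0,0.001,0,0,0],
    [0,0,0.001,0,0,0]
  ]
}}

```text
time_s: 10.32
position: [0.5461, -0.0706, 0.0613]
ee_rot: [[0.19, 0.982, 0.0], [0.982, -0.19, 0.0], [0.0, 0.0, -1.0]]
force: [-0.6, 3.5, 4.6]
finger_gap: 0.0002
```

>>> {"op": "jog_arm", "data": {
  "rows": [
    [0,0,0.001,0,0,0],
    [0,0,0.001,0,0,0],
    [0,0,0.001,0,0,0]
  ]
}}

```text
time_s: 10.57
position: [0.5461, -0.0706, 0.0604]
ee_rot: [[0.19, 0.982, 0.0], [0.982, -0.19, 0.0], [0.0, 0.0, -1.0]]
force: [-0.5, 4.2, 4.8]
finger_gap: 0.0001
```

>>> {"op": "jog_arm", "data": {
  "rows": [
    [0,0,0.001,0,0,0],
    [0,0,0.001,0,0,0],
    [0,0,0.001,0,0,0]
  ]
}}

```text
time_s: 10.82
position: [0.5462, -0.0706, 0.0595]
ee_rot: [[0.19, 0.982, 0.0], [0.982, -0.19, 0.0], [0.0, 0.0, -1.0]]
force: [-0.9, 4.1, 6.7]
finger_gap: 0.0004
```

Cap 1 is the sound one: 4.3, 4.7, 7.8, 7.7, 6.7, 5.7, 4.5 N going down. Caps 0 and 2 only rise. Next I move to the robot side of tab 1.

>>> {"op": "jog_arm", "data": {
  "rows": [
    [0,0,-0.009,0,0,0],
    [0,0,-0.025,0,0,0],
    [0,0,-0.041,0,0,0],
    [0.02,-0.033,-0.041,0,0,0],
    [0.037,-0.065,-0.041,0,0,0],
    [0.054,-0.09,-0.041,0,0,0],
    [0.054,-0.09,-0.041,0,0,0],
    [0.054,-0.09,-0.041,0,0,0],
    [0.054,-0.09,-0.041,0,0,0]
  ]
}}

```text
time_s: 11.57
position: [0.4689, -0.0009, 0.1008]
ee_rot: [[0.189, 0.982, 0.002], [0.982, -0.189, -0.0], [-0.0, 0.002, -1.0]]
force: [-0.2, -0.1, -0.2]
finger_gap: -0.0
```

>>> {"op": "jog_arm", "data": {
  "rows": [
    [0,0,0.016,0,0,0],
    [0,0,0.032,0,0,0],
    [0,0,0.042,0,0,0],
    [0,0,0.048,0,0,0],
    [0,0,0.048,0,0,0],
    [0,0,0.048,0,0,0]
  ]
}}

```text
time_s: 12.07
position: [0.4682, -0.0008, 0.0522]
ee_rot: [[0.19, 0.982, -0.0], [0.982, -0.19, -0.0], [-0.0, -0.0, -1.0]]
force: [0.8, -0.4, -0.2]
finger_gap: -0.0006
```

```bash
python3 - <<'E'
from h import *
p=ctrl.sense();print(p['position'],p['force'])
w=cam('wrist','w3.png');np.save('w3.npy',w,allow_pickle=True)
R=np.array(p['ee_rot']);print(R.T@([0.5011,-0.0068,.0575]-p['position']))
E
```

```text
[ 0.46816576 -0.00084426  0.05215407] [ 0.79489685 -0.35288276 -0.22598402]
[ 0.0004189   0.03346322 -0.00536203]
```

View pics/w3.png

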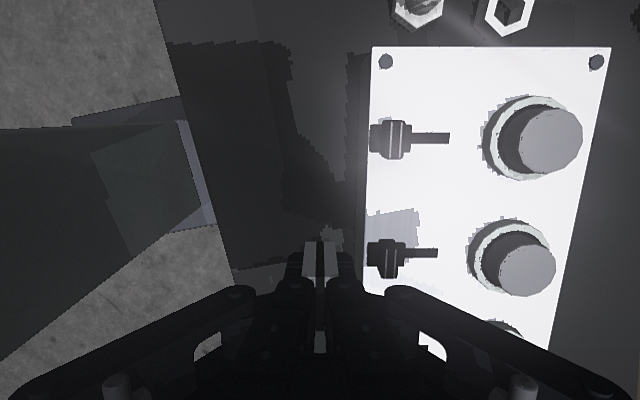

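View: tab 1's block at (387,258) with its near face at u≈375. The fingertip spans u 302–338 on the same row, so they are lined up with a gap of about 16 mm. Pushing now along tool +y.

>>> {"op": "jog_arm", "data": {
  "rows": [
    [0,0.006,0,0,0,0],
    [0,0.012,0,0,0,0],
    [0,0.018,0,0,0,0],
    [0,0.023,0,0,0,0],
    [0,0.026,0,0,0,0],
    [0,0.026,0,0,0,0]
  ]
}}

```text
time_s: 12.62
position: [0.4943, -0.0056, 0.0524]
ee_rot: [[0.19, 0.982, 0.001], [0.982, -0.19, -0.0], [0.0, 0.001, -1.0]]
force: [0.4, -0.1, 1.2]
finger_gap: 0.0005
```

>>> {"op": "jog_arm", "data": {
  "rows": [
    [0,0.004,0,0,0,0],
    [0,0.007,0,0,0,0],
    [0,0.007,0,0,0,0],
    [0,0.007,0,0,0,0]
  ]
}}

```text
time_s: 12.95
position: [0.5007, -0.0068, 0.0523]
ee_rot: [[0.19, 0.982, 0.001], [0.982, -0.19, -0.0], [0.0, 0.001, -1.0]]
force: [0.2, 0.9, -0.1]
finger_gap: -0.0
```

>>> {"op": "jog_arm", "data": {
  "rows": [
    [0,0.002,0,0,0,0],
    [0,0.003,0,0,0,0],
    [0,0.003,0,0,0,0],
    [0,0.003,0,0,0,0]
  ]
}}

```text
time_s: 13.28
position: [0.5033, -0.0074, 0.0523]
ee_rot: [[0.19, 0.982, 0.0], [0.982, -0.19, -0.0], [-0.0, 0.0, -1.0]]
force: [-0.2, 0.7, -0.2]
finger_gap: 0.0003
```

```bash
python3 - <<'E'
from h import *
w=cam('wrist','w4.png')
E
```

```text
(no output)
```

View pics/w4.png

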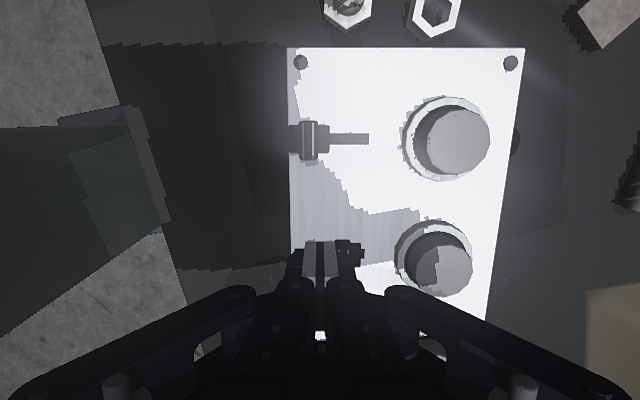

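The view shows tab 1 pushed ahead of the finger at (344,254), while tab 0 stays at (308,140). That is about 15 mm of travel, so I continue to the stop.

>>> {"op": "jog_arm", "data": {
  "rows": [
    [0,0.002,0,0,0,0],
    [0,0.003,0,0,0,0],
    [0,0.003,0,0,0,0]
  ]
}}

```text
time_s: 13.58
position: [0.5064, -0.008, 0.0523]
ee_rot: [[0.19, 0.982, 0.0], [0.982, -0.19, -0.0], [-0.0, 0.0, -1.0]]
force: [-0.8, -1.0, -0.6]
finger_gap: -0.0003
```

>>> {"op": "jog_arm", "data": {
  "rows": [
    [0,0.002,0,0,0,0],
    [0,0.002,0,0,0,0],
    [0,0.002,0,0,0,0]
  ]
}}

```text
time_s: 13.83
position: [0.5075, -0.0082, 0.0522]
ee_rot: [[0.19, 0.982, -0.002], [0.982, -0.19, 0.0], [-0.0, -0.002, -1.0]]
force: [-4.9, 2.1, 2.1]
finger_gap: -0.0001
```

>>> {"op": "jog_arm", "data": {
  "rows": [
    [0,0.002,0,0,0,0],
    [0,0.002,0,0,0,0],
    [0,0.002,0,0,0,0]
  ]
}}

```text
time_s: 14.08
position: [0.5077, -0.0083, 0.052]
ee_rot: [[0.19, 0.982, -0.005], [0.982, -0.19, 0.001], [-0.0, -0.005, -1.0]]
force: [-9.3, 2.7, 6.1]
finger_gap: -0.0002
```

It has hit the hard stop: the force rises to about 10 N with no further motion. Now backing off and lifting clear.

>>> {"op": "jog_arm", "data": {
  "rows": [
    [0,-0.006,0,0,0,0],
    [0,-0.016,0,0,0,0],
    [0,-0.03,0,0,0,0],
    [0,-0.03,-0.03,0,0,0],
    [0,-0.03,-0.06,0,0,0],
    [0,-0.03,-0.1,0,0,0],
    [0,-0.03,-0.14,0,0,0],
    [-0.03,-0.03,-0.17,0,0,0],
    [-0.03,-0.03,-0.17,0,0,0],
    [-0.03,-0.03,-0.17,0,0,0]
  ]
}}

```text
time_s: 14.92
position: [0.4761, -0.0333, 0.2242]
ee_rot: [[0.192, 0.981, 0.006], [0.981, -0.192, -0.001], [0.0, 0.006, -1.0]]
force: [-1.0, -0.1, -0.2]
finger_gap: 0.0006
```

```bash
python3 - <<'E'
from h import *
p=ctrl.sense();print(p['position'],p['force'],p['time_s'])
w=cam('wrist','w5.png')
np.save('w5.npy',w,allow_pickle=True)
E
```

```text
[ 0.47610901 -0.03326563  0.22424355] [-1.0297901  -0.0964984  -0.23042969] 14.9167
```

View pics/w5.png

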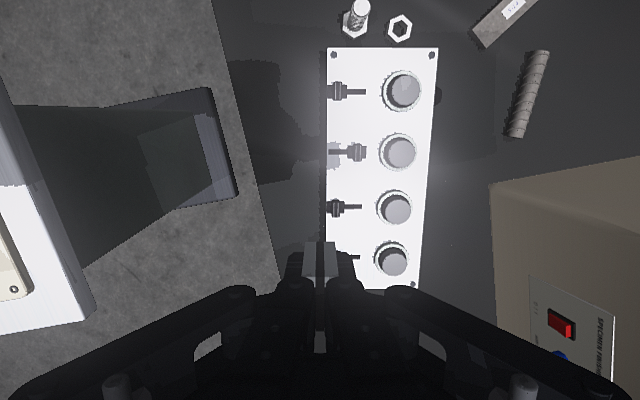

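Final view: tab 1 sits over at (357,152), with tabs 0 and 2 still at (337,91) and (336,208). That is about 20 px, or 19–20 mm, of travel. The caps are up, and the bolt and nut stand undisturbed.

```bash
python3 - <<'E'
from h import *
w=np.load('w5.npy',allow_pickle=True).item()
b=np.array([.982,-.19,0]);c=np.array([.5566,-.0165,0])
for q in [(337,91),(357,152),(336,208)]: print(round(18+1000*(atz(w,*q,.0575)-c)@b,1))
ctrl.hand_in()
E
```

```text
-40.6
-21.3
-40.2
the job is handed in; nothing more can be done
```

I found button 1 to be the sound one, pressed it past its snap, pushed tab 1 over to its stop and handed the job in. `hand_in` gave no verdict.

- **Finding the sound button:** Cap 1 climbed to about 8 N near 3 mm down, then fell to 4.5 N by about 6.5 mm. Caps 0 and 2 rose to 6.0 and 6.7 N with no real fall. I did not press cap 3, because cap 1's snap was clear. The highest cap force I read was about 9 N in all, including about 4 N sideways.
- **Tab 1:** I pushed it until the force rose to about 10 N with no further motion, then backed off and lifted clear.
- **Last checks:** The wrist image puts tab 1 at box x of about -21.3 mm, which is at its stop. Tabs 0 and 2 are still at about -40.6 and -40.2 mm. The caps looked up and the bolt and nut looked unmoved. Tab 3, the right-hand coupon and the round block were not in that last view, but the arm never went near them while low.
- **Disagreements:** Triangulating the cap tops from the images gave 48–59 mm instead of the stated 65 mm. Touch settled it, with contact at about 65 mm. The sideways force of up to about 4.5 N on caps 1 and 2 came from the arm still settling when it touched. It did not affect the choice, since cap 2 had the same sideways force and no fall.

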